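# Set the laminator to the third click and start it

### The arm

A 6-joint arm with a two-finger parallel gripper is mounted at the origin on the work surface. World frame = base frame: x ahead of the robot, y to its left, z up, the work surface at z = 0. Lengths are in m, angles in rad, forces in N, time in s.
With the tool pointing down it reaches from about 0.3 to 1 m from the base axis. Payload 5.1 kg.
Tool frame: the origin (TCP) lies between the finger pads; the fingertips stand ahead of it and the grasp point (between the pads) is the TCP (r.tip_reach is the z of the fingertips in the tool frame, in m); z points along the fingers, y is the line along which they close (so a half turn about z gives the same grasp; the last joint's range is limited). The gripper opens to 95 mm and grips with 3 to 60 N. Pads are 20 mm wide; open, the fingers measure 119 mm over their backs; the gripper's body (75 mm by 180 mm) begins 59 mm behind the grasp point.
Start: joints at [-1.294, 0.124, 1.65, -0, 1.367, -0.083], TCP at [0.229, -0.608, 0.234] pointing down, gripper open.
Joint ranges: [-2.61, 2.61], [-1.02, 2.33], [0.03, 2.71], [-1.35, 4.49], [0.32, 2.68], [-2.91, 2.91]. Speed limits (rad/s): [2.57, 2.57, 3.14, 3.14, 3.14, 3.14].

### API

Orientations are given as a unit quaternion [x, y, z, w].
In Python, from cell import r, cams, job gives the robot as it stands.
- The arm moves only by the shell command python3 -m handwheel 'ROWS'. ROWS is JSON, a list of rows, each a list of 7 numbers: the shift along the tool's x, y, z each as a share of 0.5 m, from -1 to 1, then the turn, a rotation vector about the tool's x, y, z each as a share of 45 degrees, from -1 to 1, then the closure, from 0 (fully open) to 1 (shut). A call has 1 to 8 rows; each row is the pose to reach, as a shift and turn from the pose commanded when the call began, along the tool's axes at that moment; what a row does not reach only later rows make up. A row lasts 1/12 s, in which the tool goes at most 41.7 mm and 7.16 degrees, less where a joint would pass 70% of its speed; a pose out of reach is approached as far as the arm can. A call with a number of a shift or a turn outside -1 to 1 is refused whole. A call with a gripper value outside its range is refused whole. The fingers move at their own pace and stop on an object; the grip force is fixed at half the most. Time passes only in rows, so rows that repeat a pose let the fingers close. It gives the time, the measured TCP pose, the force, the opening and the grip force at its end, in the units of the state.
- r.observe(): the state, without advancing time (a new reading comes with each control period).
- cams.read_camera(name): name is "scene" or "top" or "wrist"; returns (picture, depth): 480x640x3 uint8, blue, green, red; 480x640 float32, m along the optical axis (not along the pixel's ray), 0 where there is no reading.
- cams.calibration(name): a dict with "mtx" (3x3 intrinsics, pixels), "R" (3x3) and "t" (3): a world point X has camera coordinates R X + t; the wrist camera has in their place "mount" (4x4, takes a point from camera to tool coordinates, whose origin is the TCP and whose axes are the flange's). Camera axes: x right, y down, z forward; pixel columns grow to the right and rows downward; lengths in m; the calibration is good to about 2 mm. A picture is of the moment at which its call begins: read the wrist's pose just before it. calibration takes no time and is no camera call.
- job.close_job(): hands the job in; it is judged then, once.
Trained networks look in the newest picture that a camera, given by its name, has taken for a name from the list of things; names that differ only in an ending like _2 or _b are one class to them, and where a whole thing is asked for, a point or a joint stands for the part that bears it (a point fixed in the world has none). Each returns a list of dicts, best first, with "p" (0 to 1); they miss things now and then, are a little off and sometimes report something else, mostly with a low value. They report only what shows in the picture. A call takes as long as a camera call.
- cams.look_for(query, camera): "box" ([left, top, right, bottom] in pixels, round what is visible of it).
- cams.outline_of(query, camera): "pixels" (480x640 bool, what is visible of it) and "box" ([left, top, right, bottom] in pixels, round what is visible of it).
- cams.pinpoint(query, camera): "pixel" ([column, row] in pixels: a listed point, or the origin of a listed thing).
The state is a dict: "time_s": time; "qpos": joint angles; "joint_vel": joint speeds; "joint_torque": joint torques, N m; "tcp_pos": TCP position; "tool_rot": TCP orientation; "force": force on the tool from outside, world axes, zero at the start; "moment": the same for the moment, N m; "width": finger opening in m; "finger_force": force on a finger pad.
Only numpy, scipy, OpenCV 4.12 (cv2) and the standard library are available. Lean on these libraries where they do the work, as an engineer would, in place of code of your own. Each camera call takes 0.05 s, during which the arm holds its last target. There are 200 camera calls.

### The job

Set the laminator for thick board: with the fingertips, push the orange lever away from its home end, counting the clicks, and stop in the third one without running past it. Then press the green start button fully and let it come back up. Pinch and lift nothing, do not press start before the lever is set, and leave everything else where it stands.

Things in the scene. Friction and masses are not known exactly. Their poses are not given: they have to be found in the camera images.
- laminator: desk laminator, fixed: dark grey box 130 mm (its x) by 400 mm (its y), flat top 70 mm above the desk; origin at the desk under its centre; the feed shelf with a print is on its -x side. On top: the aluminium lever plate in the middle, the start button 135 mm towards -y, a roll of tape 145 mm towards +y
- lever_top (a point): centre of the top of the orange lever, an upright tab 34 mm (laminator x) by 12 mm (laminator y) standing 21 mm above the laminator's top (plate around it 1 mm thick). Axes as the laminator's. It slides along the laminator's +y, away from its home end (blue dot on the plate); behind it, on the home side, the top is flat and free for 50 mm
- lever (a joint): lever travel in m along laminator +y: 0 home stop (starts here), 0.0575 far stop. Five clicks follow home, uneven, 10 to 12 mm apart. In each a sprung ball sits in a notch: leaving takes a push of 5 to 7 N, highest at first, fading to none at the ridge half-way to the next; then the lever snaps some 5 mm ahead by itself, off a slow finger, and stays
- start_top (a point): centre of the top face of the green start button, 26 mm across, on the laminator's top; it is pressed straight down
- start (a joint): travel of the start button in m: 0 up, 0.006 fully down (about 4 N); springs back
- tape: roll of yellow tape lying flat on the laminator's top, 60 mm across, 18 mm high; origin under its centre
- glue_stick: blue glue stick standing on the desk, 28 mm across, 95 mm tall; origin at its foot
- paint: red paint bottle standing on the desk, 48 mm across, 110 mm tall; origin at its foot
- pen_cup: black pen cup standing on the desk, 76 mm across, 100 mm tall; origin at its foot
- eraser: white eraser on the desk, 55 x 24 x 14 mm; origin under its centre
- cards: stack of picture cards on the desk, 105 x 150 x 16 mm; origin under its centre
- marker: black marker with a green cap lying on the desk, 130 mm long, 14 mm thick; origin under its centre

How it is judged:
On the way, in this order (a step that is already met when the one before it is completed fails the run):
1. the lever rests in the third click (value of joint lever between 0.03075 and 0.03575 m), for 0.3 s.
2. the start button is pressed fully (value of joint start above 0.0045 m), for 0.02 s.
At the end, for the whole second after the job is handed in: the lever rests in the third click from home (travel 33.2 mm, within 2.5 mm), the start button is up again, and everything else is within 20 mm of where it stood (all of step 1 and velocity of joint lever between -0.005 and 0.005 m/s and value of joint start below 0.0015 m and distance of each of tape, glue_stick, paint, pen_cup, eraser, cards, marker from where it was at the start of the episode below 0.02 m); the robot touches nothing.
It fails at once if the lever runs past the third click, over the next ridge (value of joint lever above 0.039 m).
It fails at once if start is pressed while the lever is not in the third click (value of joint start above 0.003 m and not (value of joint lever between 0.03075 and 0.03575 m)).
It fails at once if the lever is taken between the fingers (y of the grasp point in the frame of lever_top between -0.007 and 0.007 m and x of the grasp point in the frame of lever_top between -0.02 and 0.02 m and z of the grasp point in the frame of lever_top between -0.03 and 0.008 m).
It fails at once if anything else on the desk is lifted or pushed away (distance of any of tape, glue_stick, paint, pen_cup, eraser, cards, marker from where it was at the start of the episode above 0.03 m).
It also fails if it takes over 64 s, if anything falls off the work surface, if the arm or the gripper's body presses on something with over 40 N, if the wrist force passes 120 N, or if a joint passes its speed limit or range.

## Working session

There is one attempt and no reset: what is moved stays moved. The work goes in short steps, Python scripts to look and compute and a shell command to move; the robot and the scene stay as the last step left them, time stands still between calls to the robot, and variables do not carry over. Pictures are saved under pics/ and viewed, at most 10 in all, crops included, and the job is handed in when it is done.

```bash
mkdir -p pics; ls
cat > h.py <<'E'
import numpy as np, cv2
from cell import r, cams, job
from scipy.spatial.transform import Rotation as Ro
def pose():
    s=r.observe(); return np.array(s['tcp_pos']), Ro.from_quat(s['tool_rot']).as_matrix(), s
def world(cam,px,depth,P=None):
    c=cams.calibration(cam); K=np.array(c['mtx']); u=int(round(px[0]));v=int(round(px[1]))
    w=depth[max(0,v-1):v+2,max(0,u-1):u+2]; w=w[w>0]; d=np.median(w) if len(w) else np.nan
    X=d*np.linalg.inv(K)@[px[0],px[1],1]
    if cam=='wrist':
        M=np.array(c['mount']); p,R,_=P; return R@(M[:3,:3]@X+M[:3,3])+p
    return np.array(c['R']).T@(X-np.array(c['t']))
E
python3 - <<'E'
from h import *
s=r.observe(); print(s, r.tip_reach)
for cam in ['top','scene']:
    im,d=cams.read_camera(cam); cv2.imwrite(f'pics/{cam}0.png',im)
    for q in ['lever_top','start_top','laminator','tape','pen_cup','paint','glue_stick']:
        for o in cams.pinpoint(q,cam)[:2]: print(cam,q,round(o['p'],2),np.round(o['pixel'],1),np.round(world(cam,o['pixel'],d),4))
E
```

```text
pics
{'time_s': 0.0, 'qpos': array([-1.29360595e+00,  1.24515780e-01,  1.65170393e+00, -2.46650548e-05,
        1.36746497e+00, -8.25375759e-02]), 'joint_vel': array([-0.0007263 , -0.00067679, -0.00205266, -0.00010799,  0.00142973,
        0.00117771]), 'joint_torque': array([ 1.25078022e-03, -4.17588902e+01, -3.59937894e+01,  7.75627024e-02,
        4.90481767e-02, -1.96881424e-04]), 'tcp_pos': array([ 0.22864979, -0.60780464,  0.2323624 ]), 'tool_rot': array([ 9.83867050e-01,  1.78898110e-01, -1.13663012e-04, -1.03989210e-03]), 'force': array([-0.06858882, -1.08278859, -0.09537764]), 'moment': array([-0.00733921, -0.00567264,  0.02193115]), 'finger_force': 0.0, 'width': 0.09516726403998535} 0.019
top lever_top 0.54 [344.  244.5] [ 0.5365 -0.0258  0.0936]
top start_top 0.6 [406.9 242.3] [ 0.5419 -0.1373  0.0926]
top laminator 0.9 [328.6 245.9] [0.5357 0.0009 0.0704]
top tape 0.82 [248.7 244.9] [0.5357 0.1457 0.0713]
top tape 0.7 [492.1 246.5] [ 0.543  -0.3154  0.0179]
top pen_cup 0.9 [176.5 249.5] [0.5306 0.2947 0.0065]
top paint 0.56 [397.  316.4] [ 0.4116 -0.1205  0.0826]
top glue_stick 0.48 [286.9 334.4] [0.3794 0.072  0.0948]
scene lever_top 0.67 [306.  214.4] [ 0.5477 -0.0237  0.092 ]
scene lever_top 0.4 [315.6 253. ] [0.5709 0.0513 0.071 ]
scene start_top 0.56 [278.8 182.3] [ 0.5504 -0.1296  0.0923]
scene laminator 0.7 [315.2 252.9] [0.571  0.0502 0.0702]
scene laminator 0.49 [278.  183.7] [ 0.554  -0.126   0.0929]
scene tape 0.59 [361.6 284.4] [0.5379 0.1494 0.0694]
scene pen_cup 0.77 [413.8 370.3] [0.5603 0.3176 0.073 ]
scene pen_cup 0.25 [417.4 303. ] [0.4437 0.1973 0.0032]
scene paint 0.95 [333.  189.7] [ 0.4269 -0.1207  0.0216]
scene paint 0.25 [417.9 304.2] [0.4442 0.1995 0.0026]
scene glue_stick 0.9 [409.5 248.3] [0.381  0.0921 0.0116]
```

View pics/top0.png

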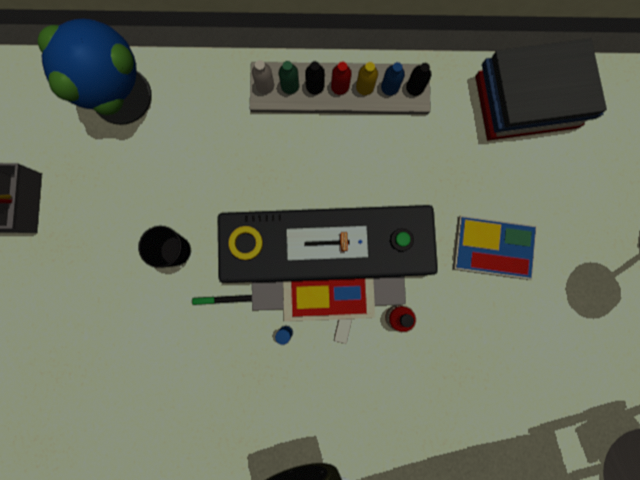

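View pics/scene0.png

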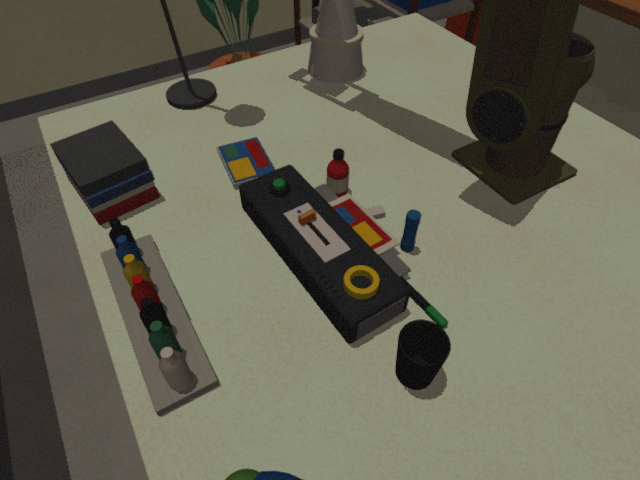

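The top view shows the laminator at about (328,243), slightly rotated. The lever is at (344,242) with the blue home dot at (361,241), the start button at (403,240), the tape at (246,243) and the paint at (402,319). In the scene view a lamp stands at the upper left (190,93), so I'll check that my path clears it.

```bash
cat >> h.py <<'E'
def cloud(cam,d,P=None):
    c=cams.calibration(cam); K=np.array(c['mtx']); v,u=np.mgrid[:480,:640]
    X=np.stack([(u-K[0,2])/K[0,0]*d,(v-K[1,2])/K[1,1]*d,d],-1)
    if cam=='wrist':
        M=np.array(c['mount']); p,R,_=P; return (X@M[:3,:3].T+M[:3,3])@R.T+p
    return (X-np.array(c['t']))@np.array(c['R'])
def tool(dw,dyaw=0):
    """world shift -> tool-axis shares; world yaw -> rotvec share about tool z (tool down)"""
    p,R,_=pose(); return np.round(R.T@dw/0.5,3), np.round(-dyaw/45,3)
E
python3 - <<'E'
from h import *
im,d=cams.read_camera('scene'); W=cloud('scene',d); print('lamp',W[95,190],W[60,178],W[20,168])
im,d=cams.read_camera('top'); W=cloud('top',d)
m=(W[...,2]>.06)&(W[...,2]<.08)&(abs(W[...,0]-.54)<.1)&(abs(W[...,1])<.23)&(d>0)
m=cv2.morphologyEx(m.astype(np.uint8),cv2.MORPH_OPEN,np.ones((5,5)))>0
print(cv2.minAreaRect(W[m][:,:2].astype(np.float32)*1000),W[m][:,2].mean())
p,R,s=pose(); x=R[:,0]; ya=np.degrees(np.arctan2(x[1],x[0])); print('yaw',ya, p)
print(tool(np.array([.52,-.06,.22])-p, 2-ya))
E
```

```text
lamp [ 0.56281671 -0.65508908  0.0196424 ] [ 0.22169325 -2.22614065 -0.65963399] [ 0.56836142 -0.67662947  0.21757669]
((540.9401245117188, 3.7920379638671875), (130.2693328857422, 400.3691101074219), 2.8930246829986572) 0.07026593112294935
yaw 20.616323369743597 [ 0.2288405  -0.60838142  0.23368593]
(array([ 0.931, -0.821,  0.027]), np.float64(0.414))
```

```bash
python3 -m handwheel '[[0.93,-0.82,0.0,0,0,0.39,1],[0.93,-0.82,0.0,0,0,0.39,1],[0.93,-0.82,0.0,0,0,0.39,1],[0.93,-0.82,0.0,0,0,0.39,1],[0.93,-0.82,0.0,0,0,0.39,1],[0.93,-0.82,0.0,0,0,0.39,1],[0.93,-0.82,0.0,0,0,0.39,1],[0.93,-0.82,0.0,0,0,0.39,1]]'
python3 - <<'E'
from h import *
p,R,s=pose(); ya=np.degrees(np.arctan2(R[1,0],R[0,0])); print(p,ya,cams.calibration('wrist')['mount'])
print(tool(np.array([.52,-.06,.22])-p, 2.9-ya))
E
```

```text
time_s: 1.57
tcp_pos: [0.3857, -0.3122, 0.2339]
tool_rot: [1.0, 0.026, 0.0, 0.0]
force: [1.6, -0.1, -0.4]
width: 0.0474
finger_force: 0.0
[ 0.38573912 -0.31220156  0.23394948] 3.033535713555065 [[-7.10749455e-05 -9.62436992e-01 -2.71505124e-01  7.61300864e-02]
 [ 9.99999468e-01  2.11093355e-04 -1.01006919e-03  4.27942835e-04]
 [ 1.02944088e-03 -2.71505051e-01  9.62436464e-01 -1.51128450e-01]
 [ 0.00000000e+00  0.00000000e+00  0.00000000e+00  1.00000000e+00]]
(array([ 0.295, -0.49 ,  0.028]), np.float64(0.003))
```

```bash
python3 -m handwheel '[[0.33,-0.47,0.03,0,0,0.003,1],[0.33,-0.47,0.03,0,0,0.003,1],[0.33,-0.47,0.03,0,0,0.003,1],[0.33,-0.47,0.03,0,0,0.003,1],[0.33,-0.47,0.03,0,0,0.003,1],[0.33,-0.47,0.03,0,0,0.003,1],[0.33,-0.47,0.03,0,0,0.003,1],[0.33,-0.47,0.03,0,0,0.003,1]]'
python3 -m handwheel '[[0,0,0,0,0,0,1],[0,0,0,0,0,0,1]]'
python3 - <<'E'
from h import *
P=pose(); p,R,s=P; print(p,np.degrees(np.arctan2(R[1,0],R[0,0])),s['width'],s['force'])
im,d=cams.read_camera('wrist'); cv2.imwrite('pics/wrist1.png',im)
for q in ['lever_top','start_top']:
    for o in cams.pinpoint(q,'wrist')[:2]: print(q,o['p'],o['pixel'],world('wrist',o['pixel'],d,P))
W=cloud('wrist',d,P)
m=(W[...,2]>.083)&(W[...,2]<.1)&(abs(W[...,0]-.54)<.06)&(abs(W[...,1])<.25)
hsv=cv2.cvtColor(im,cv2.COLOR_BGR2HSV)
for n,lo,hi in(('orange',5,22),('green',45,85)):
    k=(m&(hsv[...,0]>=lo)&(hsv[...,0]<=hi)&(hsv[...,1]>100)).astype(np.uint8); k=cv2.morphologyEx(k,cv2.MORPH_OPEN,np.ones((3,3)))>0
    if k.sum()>20: print(n,k.sum(),cv2.minAreaRect(W[k][:,:2].astype(np.float32)*1000),np.median(W[k][:,2]))
k=(abs(W[...,2]-.07)<.006)&(d>0)&(abs(W[...,0]-.54)<.1); print(W[k].min(0),W[k].max(0))
E
```

```text
time_s: 2.23
tcp_pos: [0.5394, -0.0655, 0.2184]
tool_rot: [1.0, 0.029, 0.0, -0.001]
force: [-1.0, 0.3, 0.4]
width: 0.0009
finger_force: 0.0
time_s: 2.4
tcp_pos: [0.5373, -0.0706, 0.2186]
tool_rot: [1.0, 0.026, -0.0, 0.0]
force: [-0.5, 0.0, 0.3]
width: 0.0006
finger_force: 0.0
[ 0.53726137 -0.07061794  0.21856826] 2.961393458887684 0.0006422640270658728 [-0.48983244  0.00963105  0.28556967]
lever_top 0.91 [271.5, 220.8] [ 0.54361289 -0.03077395  0.09110142]
start_top 0.93 [395.8, 222.9] [ 0.54717331 -0.13187822  0.09143266]
orange 554 ((542.6773681640625, -26.438135147094727), (33.68306350708008, 11.992583274841309), 2.922532796859741) 0.0912489683254304
green 777 ((547.8228149414062, -130.978271484375), (24.44955062866211, 25.485647201538086), 16.41396141052246) 0.09164798159119344
[ 0.46870313 -0.19687734  0.06400639] [0.61461476 0.20306919 0.0759989 ]
```

View pics/wrist1.png

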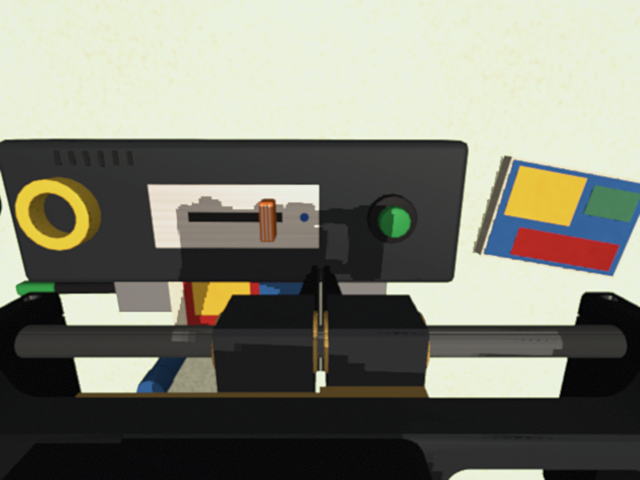

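The wrist view shows the orange lever at (267,220), the blue home dot at (304,217), the button at (395,222) and the closed fingers at (320,290). I'll descend behind the lever on its home side.

Run:
```python
from h import *
p,R,s=pose(); print(R.round(4)); print(tool(np.array([.544,-.056,.102])-p))
```

```text
[[ 9.988e-01  4.920e-02  1.000e-04]
 [ 4.920e-02 -9.988e-01 -2.000e-04]
 [ 1.000e-04  2.000e-04 -1.000e+00]]
(array([ 0.016, -0.031,  0.234]), np.float64(0.0))
```

```bash
python3 -m handwheel '[[0.016,-0.031,0.05,0,0,0,1],[0.016,-0.031,0.1,0,0,0,1],[0.016,-0.031,0.15,0,0,0,1],[0.016,-0.031,0.19,0,0,0,1],[0.016,-0.031,0.22,0,0,0,1],[0.016,-0.031,0.233,0,0,0,1],[0.016,-0.031,0.233,0,0,0,1],[0.016,-0.031,0.233,0,0,0,1]]'
python3 - <<'E'
from h import *
P=pose(); p,R,s=P; print(p,s['force'])
im,d=cams.read_camera('wrist'); cv2.imwrite('pics/wrist2.png',im)
E
```

```text
time_s: 3.22
tcp_pos: [0.5447, -0.0555, 0.1028]
tool_rot: [1.0, 0.025, 0.0, 0.0]
force: [0.4, 0.2, 0.9]
width: 0.0001
finger_force: 0.0
[ 0.5447458  -0.05546219  0.10275128] [0.44427513 0.155764   0.86920893]
```

View pics/wrist2.png

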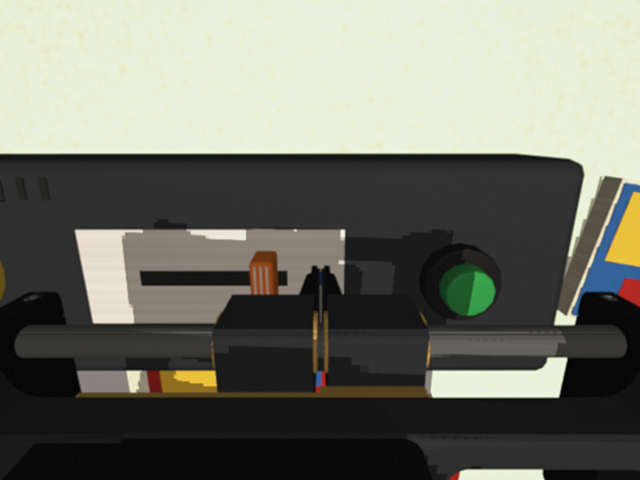

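The fingertips, at (320,270), are behind the lever at (263,275) with a small gap. I'll approach slowly and watch the force.

```bash
python3 -m handwheel '[[0,-0.001,0,0,0,0,1],[0,-0.002,0,0,0,0,1],[0,-0.003,0,0,0,0,1],[0,-0.004,0,0,0,0,1],[0,-0.005,0,0,0,0,1],[0,-0.006,0,0,0,0,1],[0,-0.007,0,0,0,0,1],[0,-0.008,0,0,0,0,1]]'
python3 -m handwheel '[[0,-0.001,0,0,0,0,1],[0,-0.002,0,0,0,0,1],[0,-0.003,0,0,0,0,1],[0,-0.004,0,0,0,0,1],[0,-0.004,0,0,0,0,1]]'
python3 -m handwheel '[[0,-0.001,0,0,0,0,1],[0,-0.002,0,0,0,0,1],[0,-0.003,0,0,0,0,1],[0,-0.003,0,0,0,0,1]]'
```

```text
time_s: 3.93
tcp_pos: [0.5444, -0.0505, 0.1021]
tool_rot: [1.0, 0.026, -0.0, -0.0]
force: [-0.1, -0.7, -0.2]
width: 0.0004
finger_force: 0.0
time_s: 4.35
tcp_pos: [0.5443, -0.0486, 0.1021]
tool_rot: [1.0, 0.026, -0.0, -0.0]
force: [-0.5, -0.3, -0.3]
width: 0.0004
finger_force: 0.0
time_s: 4.68
tcp_pos: [0.5442, -0.047, 0.1021]
tool_rot: [1.0, 0.026, -0.0, -0.0]
force: [0.4, -0.2, 0.1]
width: 0.0006
finger_force: 0.0
```

```bash
for i in 1 2 3; do :; done
python3 -m handwheel '[[0,-0.001,0,0,0,0,1],[0,-0.002,0,0,0,0,1],[0,-0.002,0,0,0,0,1]]'
python3 -m handwheel '[[0,-0.001,0,0,0,0,1],[0,-0.002,0,0,0,0,1],[0,-0.002,0,0,0,0,1]]'
python3 -m handwheel '[[0,-0.001,0,0,0,0,1],[0,-0.002,0,0,0,0,1],[0,-0.002,0,0,0,0,1]]'
```

```text
time_s: 4.93
tcp_pos: [0.5441, -0.0461, 0.1021]
tool_rot: [1.0, 0.026, -0.0, -0.0]
force: [0.7, -0.8, -0.1]
width: 0.0007
finger_force: 0.0
time_s: 5.18
tcp_pos: [0.5441, -0.0451, 0.1021]
tool_rot: [1.0, 0.026, -0.0, -0.0]
force: [-0.1, 0.5, -0.2]
width: 0.0004
finger_force: 0.0
time_s: 5.43
tcp_pos: [0.5441, -0.0441, 0.1021]
tool_rot: [1.0, 0.026, -0.0, -0.0]
force: [0.5, 0.8, -0.1]
width: 0.0006
finger_force: 0.0
```

```bash
python3 -m handwheel '[[0,-0.001,0,0,0,0,1],[0,-0.002,0,0,0,0,1],[0,-0.002,0,0,0,0,1]]'
python3 -m handwheel '[[0,-0.001,0,0,0,0,1],[0,-0.002,0,0,0,0,1],[0,-0.002,0,0,0,0,1]]'
python3 -m handwheel '[[0,-0.001,0,0,0,0,1],[0,-0.002,0,0,0,0,1],[0,-0.002,0,0,0,0,1]]'
```

```text
time_s: 5.68
tcp_pos: [0.544, -0.043, 0.1021]
tool_rot: [1.0, 0.026, -0.0, -0.0]
force: [0.1, 0.1, 0.2]
width: -0.0001
finger_force: 0.0
time_s: 5.93
tcp_pos: [0.5439, -0.0421, 0.1021]
tool_rot: [1.0, 0.026, -0.0, -0.0]
force: [-0.1, 0.3, -0.1]
width: 0.0004
finger_force: 0.0
time_s: 6.18
tcp_pos: [0.5439, -0.0411, 0.1022]
tool_rot: [1.0, 0.026, -0.0, -0.0]
force: [-0.1, -0.2, 0.8]
width: 0.0004
finger_force: 0.0
```

```bash
python3 -m handwheel '[[0,-0.001,0,0,0,0,1],[0,-0.002,0,0,0,0,1],[0,-0.002,0,0,0,0,1]]'
python3 -m handwheel '[[0,-0.001,0,0,0,0,1],[0,-0.002,0,0,0,0,1],[0,-0.002,0,0,0,0,1]]'
python3 - <<'E'
from h import *
p,R,s=pose(); print(p,s['force'])
im,d=cams.read_camera('wrist'); cv2.imwrite('pics/w3.png',cv2.resize(im[200:350,200:400],(800,600)))
E
```

```text
time_s: 6.43
tcp_pos: [0.5439, -0.0401, 0.1021]
tool_rot: [1.0, 0.026, -0.0, -0.0]
force: [-0.5, 0.0, -0.6]
width: 0.0004
finger_force: 0.0
time_s: 6.68
tcp_pos: [0.5438, -0.0391, 0.1022]
tool_rot: [1.0, 0.026, 0.0, -0.0]
force: [-0.2, -0.1, 0.2]
width: 0.0005
finger_force: 0.0
[ 0.54384873 -0.03907124  0.10218527] [-0.23919845 -0.07108768  0.18308449]
```

View pics/w3.png

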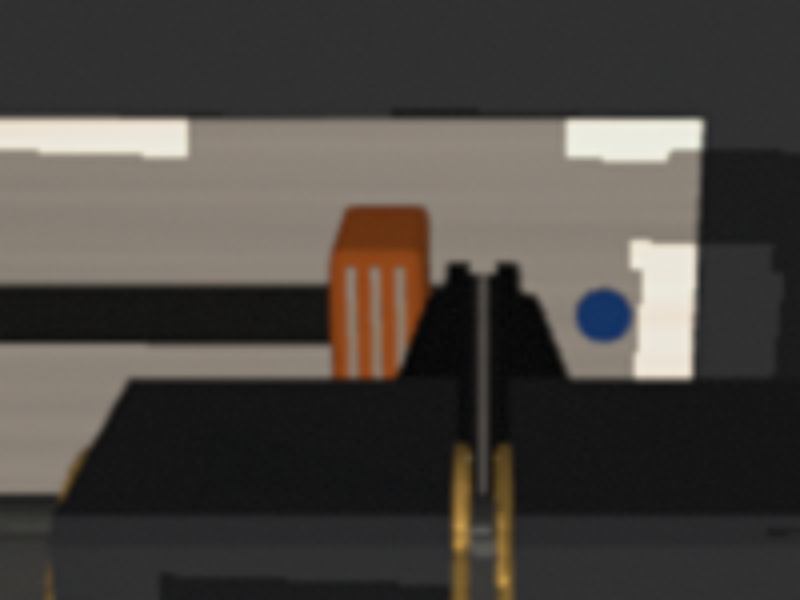

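The tapered fingertips at crop (483,270) are almost touching the lever's right face at (425,300). I'll keep going in small steps.

```bash
python3 -m handwheel '[[0,-0.001,0,0,0,0,1],[0,-0.001,0,0,0,0,1]]'
python3 -m handwheel '[[0,-0.001,0,0,0,0,1],[0,-0.001,0,0,0,0,1]]'
python3 -m handwheel '[[0,-0.001,0,0,0,0,1],[0,-0.001,0,0,0,0,1]]'
python3 -m handwheel '[[0,-0.001,0,0,0,0,1],[0,-0.001,0,0,0,0,1]]'
python3 -m handwheel '[[0,-0.001,0,0,0,0,1],[0,-0.001,0,0,0,0,1]]'
```

```text
time_s: 6.9
tcp_pos: [0.5438, -0.0386, 0.1021]
tool_rot: [1.0, 0.026, -0.0, -0.0]
force: [0.5, -0.6, 0.8]
width: 0.0004
finger_force: 0.0
time_s: 7.07
tcp_pos: [0.5438, -0.0381, 0.1021]
tool_rot: [1.0, 0.026, -0.0, -0.0]
force: [-0.5, 0.3, 0.0]
width: 0.0005
finger_force: 0.0
time_s: 7.23
tcp_pos: [0.5437, -0.0376, 0.1021]
tool_rot: [1.0, 0.026, -0.0, -0.0]
force: [-0.1, -0.1, 0.3]
width: 0.0006
finger_force: 0.0
time_s: 7.4
tcp_pos: [0.5437, -0.0372, 0.1022]
tool_rot: [1.0, 0.026, 0.0, 0.0]
force: [0.2, -0.9, -0.0]
width: 0.0003
finger_force: 0.1
time_s: 7.57
tcp_pos: [0.5437, -0.0369, 0.1022]
tool_rot: [1.0, 0.026, 0.0, 0.0]
force: [-0.5, -1.4, -0.5]
width: 0.0003
finger_force: 0.5
```

Contact at about y = -0.037.

```bash
f(){ grep -E 'tcp|^force'; }
python3 -m handwheel '[[0,-0.001,0,0,0,0,1],[0,-0.001,0,0,0,0,1]]'|f
python3 -m handwheel '[[0,-0.001,0,0,0,0,1],[0,-0.001,0,0,0,0,1]]'|f
python3 -m handwheel '[[0,-0.001,0,0,0,0,1],[0,-0.001,0,0,0,0,1]]'|f
python3 -m handwheel '[[0,-0.001,0,0,0,0,1],[0,-0.001,0,0,0,0,1]]'|f
python3 -m handwheel '[[0,-0.001,0,0,0,0,1],[0,-0.001,0,0,0,0,1]]'|f
python3 -m handwheel '[[0,-0.001,0,0,0,0,1],[0,-0.001,0,0,0,0,1]]'|f
python3 -m handwheel '[[0,-0.001,0,0,0,0,1],[0,-0.001,0,0,0,0,1]]'|f
python3 -m handwheel '[[0,-0.001,0,0,0,0,1],[0,-0.001,0,0,0,0,1]]'|f
python3 -m handwheel '[[0,-0.001,0,0,0,0,1],[0,-0.001,0,0,0,0,1]]'|f
python3 -m handwheel '[[0,-0.001,0,0,0,0,1],[0,-0.001,0,0,0,0,1]]'|f
```

```text
tcp_pos: [0.5438, -0.0366, 0.1023]
force: [0.1, -1.6, 0.1]
tcp_pos: [0.5438, -0.0362, 0.1023]
force: [-1.0, -4.6, -0.5]
tcp_pos: [0.5437, -0.0357, 0.1023]
force: [-0.6, -5.2, 0.4]
tcp_pos: [0.5437, -0.035, 0.1023]
force: [-0.7, -3.5, 1.1]
tcp_pos: [0.5436, -0.0341, 0.1023]
force: [0.0, -2.2, 0.6]
tcp_pos: [0.5436, -0.0333, 0.1022]
force: [-0.2, -2.4, 1.5]
tcp_pos: [0.5436, -0.0327, 0.1022]
force: [0.1, -1.1, 0.9]
tcp_pos: [0.5435, -0.0322, 0.1022]
force: [0.8, -0.9, 1.5]
tcp_pos: [0.5435, -0.0318, 0.1022]
force: [0.2, -0.7, 1.3]
tcp_pos: [0.5435, -0.0314, 0.1022]
force: [-0.7, -0.8, 1.8]
```

```bash
f(){ grep -E 'tcp|^force'; }
python3 -m handwheel '[[0,-0.001,0,0,0,0,1],[0,-0.001,0,0,0,0,1]]'|f
python3 -m handwheel '[[0,-0.001,0,0,0,0,1],[0,-0.001,0,0,0,0,1]]'|f
python3 -m handwheel '[[0,-0.001,0,0,0,0,1],[0,-0.001,0,0,0,0,1]]'|f
python3 - <<'E'
from h import *
P=pose(); print(P[0])
im,d=cams.read_camera('wrist'); cv2.imwrite('pics/w4.png',cv2.resize(im[200:350,200:400],(800,600)))
E
```

```text
tcp_pos: [0.5434, -0.0309, 0.1021]
force: [0.6, -0.1, 0.3]
tcp_pos: [0.5431, -0.0304, 0.1018]
force: [-0.2, 0.1, 0.1]
tcp_pos: [0.5431, -0.03, 0.1019]
force: [-1.3, 0.1, 0.4]
[ 0.54314606 -0.03002834  0.10187806]
```

View pics/w4.png

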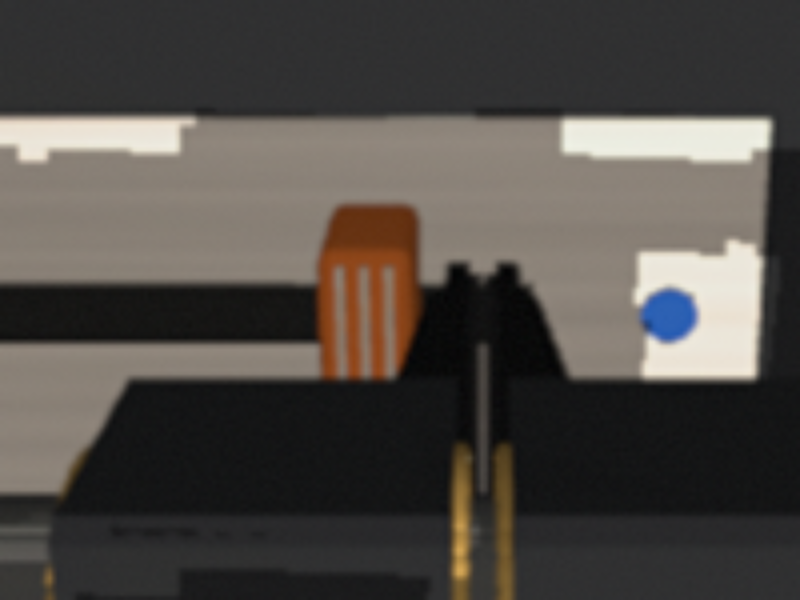

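The lever has snapped ahead into click 1, about 10.3 mm of travel judging by the shift against the blue dot. On to the next click.

```bash
f(){ grep -E 'tcp|^force'; }
python3 -m handwheel '[[0,-0.001,0,0,0,0,1],[0,-0.002,0,0,0,0,1],[0,-0.003,0,0,0,0,1],[0,-0.004,0,0,0,0,1],[0,-0.004,0,0,0,0,1]]'|f
python3 -m handwheel '[[0,-0.001,0,0,0,0,1],[0,-0.001,0,0,0,0,1]]'|f
python3 -m handwheel '[[0,-0.001,0,0,0,0,1],[0,-0.001,0,0,0,0,1]]'|f
python3 -m handwheel '[[0,-0.001,0,0,0,0,1],[0,-0.001,0,0,0,0,1]]'|f
python3 -m handwheel '[[0,-0.001,0,0,0,0,1],[0,-0.001,0,0,0,0,1]]'|f
python3 -m handwheel '[[0,-0.001,0,0,0,0,1],[0,-0.001,0,0,0,0,1]]'|f
python3 -m handwheel '[[0,-0.001,0,0,0,0,1],[0,-0.001,0,0,0,0,1]]'|f
python3 -m handwheel '[[0,-0.001,0,0,0,0,1],[0,-0.001,0,0,0,0,1]]'|f
python3 -m handwheel '[[0,-0.001,0,0,0,0,1],[0,-0.001,0,0,0,0,1]]'|f
python3 -m handwheel '[[0,-0.001,0,0,0,0,1],[0,-0.001,0,0,0,0,1]]'|f
python3 -m handwheel '[[0,-0.001,0,0,0,0,1],[0,-0.001,0,0,0,0,1]]'|f
python3 -m handwheel '[[0,-0.001,0,0,0,0,1],[0,-0.001,0,0,0,0,1]]'|f
```

```text
tcp_pos: [0.5433, -0.0281, 0.1022]
force: [0.3, 0.4, 0.1]
tcp_pos: [0.5433, -0.0276, 0.1022]
force: [-0.6, -0.1, 0.9]
tcp_pos: [0.5432, -0.0271, 0.1022]
force: [-0.4, -0.4, 0.1]
tcp_pos: [0.5432, -0.0267, 0.1022]
force: [0.4, -0.7, 0.1]
tcp_pos: [0.5432, -0.0264, 0.1022]
force: [-0.2, -2.0, -0.2]
tcp_pos: [0.5432, -0.0261, 0.1023]
force: [0.1, -2.4, 0.8]
tcp_pos: [0.5432, -0.0257, 0.1023]
force: [0.3, -3.8, 0.1]
tcp_pos: [0.5432, -0.025, 0.1023]
force: [0.7, -4.0, 0.5]
tcp_pos: [0.5431, -0.0241, 0.1022]
force: [0.1, -4.5, 1.3]
tcp_pos: [0.5431, -0.0233, 0.1022]
force: [-0.4, -3.0, 0.6]
tcp_pos: [0.543, -0.0227, 0.1022]
force: [-0.6, -1.2, 1.3]
tcp_pos: [0.543, -0.0223, 0.1022]
force: [-1.3, -0.8, 0.6]
```

```bash
f(){ grep -E 'tcp|^force'; }
python3 -m handwheel '[[0,-0.001,0,0,0,0,1],[0,-0.001,0,0,0,0,1]]'|f
python3 -m handwheel '[[0,-0.001,0,0,0,0,1],[0,-0.001,0,0,0,0,1]]'|f
python3 -m handwheel '[[0,-0.001,0,0,0,0,1],[0,-0.001,0,0,0,0,1]]'|f
python3 -m handwheel '[[0,-0.001,0,0,0,0,1],[0,-0.001,0,0,0,0,1]]'|f
python3 -m handwheel '[[0,-0.001,0,0,0,0,1],[0,-0.001,0,0,0,0,1]]'|f
python3 - <<'E'
from h import *
P=pose(); print(P[0],P[2]['time_s'])
im,d=cams.read_camera('wrist'); cv2.imwrite('pics/w5.png',cv2.resize(im[200:350,200:400],(800,600)))
E
```

```text
tcp_pos: [0.543, -0.0218, 0.1022]
force: [0.1, -0.3, 1.6]
tcp_pos: [0.5429, -0.0214, 0.1021]
force: [0.0, 0.3, 0.9]
tcp_pos: [0.5429, -0.0209, 0.1021]
force: [-1.0, -0.8, 0.1]
tcp_pos: [0.5426, -0.0204, 0.1018]
force: [-0.1, 0.3, -0.4]
tcp_pos: [0.5427, -0.02, 0.1019]
force: [-0.1, 0.2, 0.4]
[ 0.54265986 -0.02004822  0.10191981] 12.8667
```

View pics/w5.png

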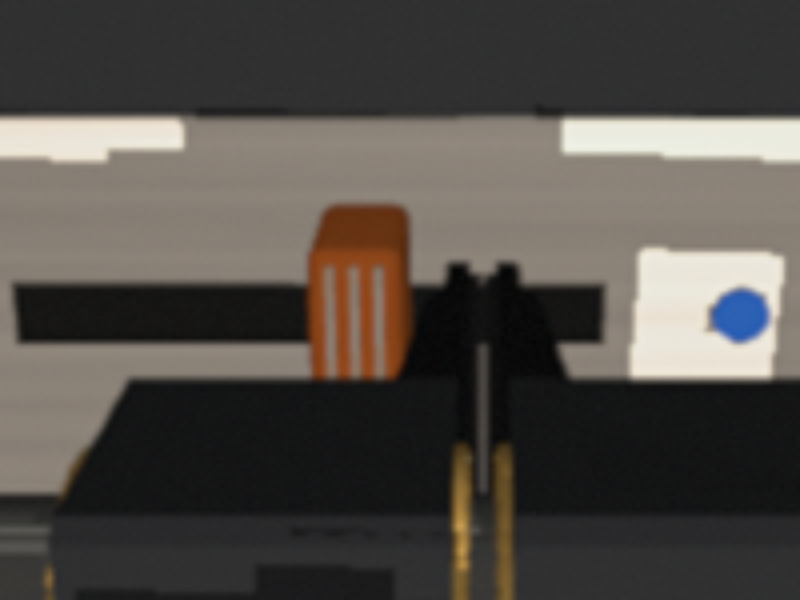

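The lever is in click 2, about 21.6 mm. Next contact should come near y = -0.0157 and the ridge near -0.0098. I'll stop once it snaps.

```bash
f(){ grep -E 'tcp|^force'; }
python3 -m handwheel '[[0,-0.001,0,0,0,0,1],[0,-0.002,0,0,0,0,1],[0,-0.003,0,0,0,0,1],[0,-0.004,0,0,0,0,1],[0,-0.005,0,0,0,0,1],[0,-0.006,0,0,0,0,1],[0,-0.006,0,0,0,0,1]]'|f
python3 -m handwheel '[[0,-0.001,0,0,0,0,1],[0,-0.001,0,0,0,0,1]]'|f
python3 -m handwheel '[[0,-0.001,0,0,0,0,1],[0,-0.001,0,0,0,0,1]]'|f
python3 -m handwheel '[[0,-0.001,0,0,0,0,1],[0,-0.001,0,0,0,0,1]]'|f
python3 -m handwheel '[[0,-0.001,0,0,0,0,1],[0,-0.001,0,0,0,0,1]]'|f
python3 -m handwheel '[[0,-0.001,0,0,0,0,1],[0,-0.001,0,0,0,0,1]]'|f
python3 -m handwheel '[[0,-0.001,0,0,0,0,1],[0,-0.001,0,0,0,0,1]]'|f
python3 -m handwheel '[[0,-0.001,0,0,0,0,1],[0,-0.001,0,0,0,0,1]]'|f
python3 -m handwheel '[[0,-0.001,0,0,0,0,1],[0,-0.001,0,0,0,0,1]]'|f
python3 -m handwheel '[[0,-0.001,0,0,0,0,1],[0,-0.001,0,0,0,0,1]]'|f
python3 -m handwheel '[[0,-0.001,0,0,0,0,1],[0,-0.001,0,0,0,0,1]]'|f
python3 -m handwheel '[[0,-0.001,0,0,0,0,1],[0,-0.001,0,0,0,0,1]]'|f
```

```text
tcp_pos: [0.5427, -0.0171, 0.1022]
force: [-1.2, 0.1, -0.5]
tcp_pos: [0.5427, -0.0166, 0.1022]
force: [0.2, -0.4, 0.5]
tcp_pos: [0.5426, -0.0161, 0.1021]
force: [0.6, -0.4, -1.3]
tcp_pos: [0.5426, -0.0156, 0.1021]
force: [-0.1, 0.4, -0.1]
tcp_pos: [0.5426, -0.0153, 0.1022]
force: [0.0, -0.4, -1.0]
tcp_pos: [0.5426, -0.015, 0.1022]
force: [0.1, -2.7, -0.7]
tcp_pos: [0.5426, -0.0147, 0.1023]
force: [0.9, -2.7, 0.5]
tcp_pos: [0.5426, -0.0143, 0.1023]
force: [-1.3, -5.9, -0.2]
tcp_pos: [0.5426, -0.0139, 0.1023]
force: [-0.5, -5.1, -0.0]
tcp_pos: [0.5426, -0.0134, 0.1023]
force: [-0.0, -5.4, 0.9]
tcp_pos: [0.5425, -0.0127, 0.1023]
force: [-1.2, -4.3, 0.7]
tcp_pos: [0.5425, -0.0117, 0.1023]
force: [-0.2, -3.3, 0.3]
```

```bash
f(){ grep -E 'tcp|^force'; }
python3 -m handwheel '[[0,-0.001,0,0,0,0,1],[0,-0.001,0,0,0,0,1]]'|f
python3 -m handwheel '[[0,-0.001,0,0,0,0,1],[0,-0.001,0,0,0,0,1]]'|f
python3 -m handwheel '[[0,-0.001,0,0,0,0,1],[0,-0.001,0,0,0,0,1]]'|f
python3 -m handwheel '[[0,-0.001,0,0,0,0,1],[0,-0.001,0,0,0,0,1]]'|f
python3 - <<'E'
from h import *
P=pose(); print(P[0],P[2]['time_s'])
im,d=cams.read_camera('wrist'); cv2.imwrite('pics/w6.png',cv2.resize(im[200:350,200:400],(800,600)))
hsv=cv2.cvtColor(im,cv2.COLOR_BGR2HSV)
def edge(f):
    i=cv2.imread(f); h=cv2.cvtColor(i,cv2.COLOR_BGR2HSV); m=(h[225,:,0]<20)&(h[225,:,1]>150); c=np.where(m)[0]; return c.min(),c.max()
for k in '3456': print(k,edge(f'pics/w{k}.png'))
E
```

```text
tcp_pos: [0.5424, -0.0108, 0.1022]
force: [0.0, -2.2, 0.3]
tcp_pos: [0.5424, -0.0102, 0.1022]
force: [-0.5, -1.3, 1.0]
tcp_pos: [0.5424, -0.0098, 0.1022]
force: [-0.3, -1.3, 2.5]
tcp_pos: [0.5424, -0.0093, 0.1022]
force: [-0.1, -1.0, 1.8]
[ 0.54236302 -0.00934815  0.10221622] 16.0
3 (np.int64(343), np.int64(425))
4 (np.int64(331), np.int64(415))
5 (np.int64(322), np.int64(405))
6 (np.int64(359), np.int64(441))
```

Still touching (edge 441) and just short of the ridge.

```bash
f(){ grep -E 'tcp|^force'; }
cat > e.py <<'E'
from h import *
p=pose()[0]; im,d=cams.read_camera('wrist'); i=cv2.resize(im[200:350,200:400],(800,600)); cv2.imwrite('pics/w7.png',i)
h=cv2.cvtColor(i,cv2.COLOR_BGR2HSV); c=np.where((h[225,:,0]<20)&(h[225,:,1]>150))[0]; print(p,c.min(),c.max())
E
python3 -m handwheel '[[0,-0.001,0,0,0,0,1],[0,-0.001,0,0,0,0,1]]'|f; python3 e.py
python3 -m handwheel '[[0,-0.001,0,0,0,0,1],[0,-0.001,0,0,0,0,1]]'|f; python3 e.py
```

```text
tcp_pos: [0.5423, -0.0089, 0.1022]
force: [-0.0, 0.5, 1.7]
[ 0.54231422 -0.00894405  0.10219241] 358 440
tcp_pos: [0.5422, -0.0085, 0.1021]
force: [0.7, -0.1, -0.5]
[ 0.54223476 -0.00849579  0.10206465] 357 439
```

```bash
python3 -m handwheel '[[0,0,0,0,0,0,1],[0,0,0,0,0,0,1]]'|grep force; python3 e.py
```

```text
force: [0.5, 0.3, 0.2]
finger_force: 0.1
[ 0.54207084 -0.0086032   0.10190651] 354 437
```

```bash
python3 -m handwheel '[[0,0,0,0,0,0,1],[0,0,0,0,0,0,1],[0,0,0,0,0,0,1],[0,0,0,0,0,0,1]]'|grep -E 'force|tcp'; python3 e.py
```

```text
tcp_pos: [0.5422, -0.0087, 0.102]
force: [0.4, 0.3, -1.1]
finger_force: 0.0
[ 0.54215317 -0.00866708  0.10204489] 354 436
```

```bash
f(){ grep -E 'tcp|^force'; }
python3 -m handwheel '[[0,-0.001,0,0,0,0,1],[0,-0.001,0,0,0,0,1]]'|f; python3 e.py
python3 -m handwheel '[[0,-0.001,0,0,0,0,1],[0,-0.001,0,0,0,0,1]]'|f; python3 e.py
```

```text
tcp_pos: [0.5422, -0.0081, 0.1021]
force: [-0.0, -0.0, 0.2]
[ 0.54220183 -0.00813788  0.10212783] 326 409
tcp_pos: [0.5422, -0.0076, 0.1022]
force: [-0.7, 0.1, 0.4]
[ 0.54221598 -0.00759369  0.10215541] 330 412
```

View pics/w7.png

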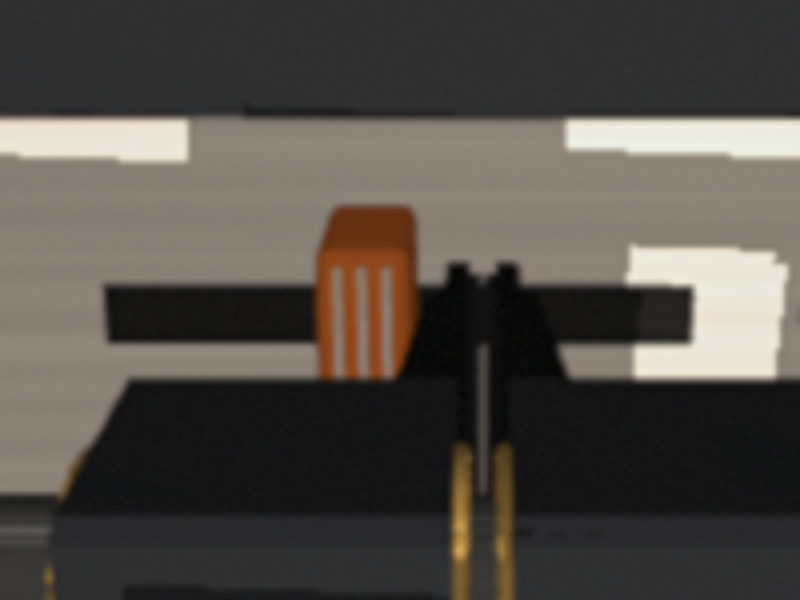

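It snapped into click 3: a gap of about 3.3 mm at y = -0.0076 gives roughly 33 mm of travel. Now I'll back off, rise and go over the button.

```bash
python3 -m handwheel '[[0,0.01,0,0,0,0,1],[0,0.02,-0.01,0,0,0,1],[0,0.03,-0.06,0,0,0,1],[0,0.05,-0.1,0,0,0,1],[0,0.1,-0.12,0,0,0,1],[0,0.17,-0.12,0,0,0,1],[0,0.23,-0.12,0,0,0,1],[0,0.23,-0.12,0,0,0,1]]'|grep tcp
python3 - <<'E'
from h import *
P=pose(); p,R,s=P; print(p)
im,d=cams.read_camera('wrist'); cv2.imwrite('pics/w8.png',im)
W=cloud('wrist',d,P); hsv=cv2.cvtColor(im,cv2.COLOR_BGR2HSV)
m=(W[...,2]>.083)&(W[...,2]<.1)&(abs(W[...,0]-.54)<.06)&(abs(W[...,1])<.25)
for n,lo,hi in(('orange',5,22),('green',45,85)):
    k=(m&(hsv[...,0]>=lo)&(hsv[...,0]<=hi)&(hsv[...,1]>100)).astype(np.uint8); k=cv2.morphologyEx(k,cv2.MORPH_OPEN,np.ones((3,3)))>0
    if k.sum()>20: print(n,k.sum(),cv2.minAreaRect(W[k][:,:2].astype(np.float32)*1000),np.median(W[k][:,2]))
print(tool(np.array([.5475,-.1312,.114])-p))
E
```

```text
tcp_pos: [0.5486, -0.1273, 0.1634]
[ 0.54859419 -0.12726484  0.16344348]
orange 734 ((541.0839233398438, 5.451465606689453), (34.21507263183594, 12.244231224060059), 5.962155342102051) 0.09066256687120888
green 1045 ((549.3427124023438, -131.30279541015625), (25.179290771484375, 22.2335262298584), 80.76309204101562) 0.09176618150496017
(array([-0.003,  0.008,  0.099]), np.float64(0.0))
```

View pics/w8.png

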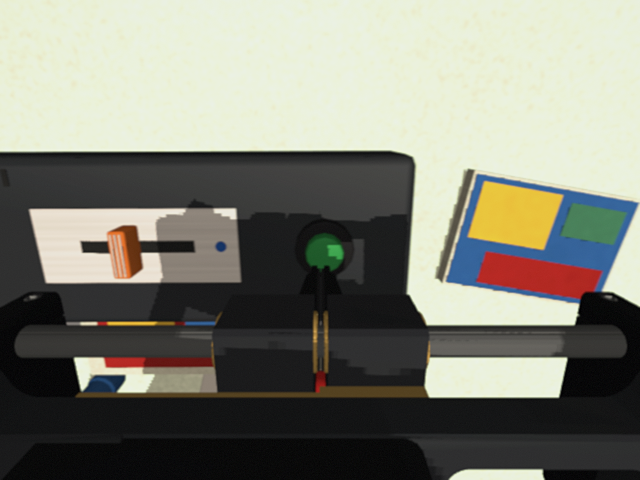

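The lever sits at (124,252) in the third notch, and the fingertips are just over the button at (325,252). I'll go down over it.

```bash
python3 -m handwheel '[[-0.001,0.005,0.05,0,0,0,1],[-0.001,0.005,0.08,0,0,0,1],[-0.001,0.005,0.096,0,0,0,1],[-0.001,0.005,0.096,0,0,0,1],[-0.001,0.005,0.096,0,0,0,1]]'|grep -E 'tcp|force'
```

```text
tcp_pos: [0.5476, -0.1245, 0.1141]
force: [0.3, 0.1, 1.1]
finger_force: 0.0
```

```bash
python3 -m handwheel '[[0,0.013,0,0,0,0,1],[0,0.013,0.004,0,0,0,1],[0,0.013,0.008,0,0,0,1],[0,0.013,0.012,0,0,0,1],[0,0.013,0.016,0,0,0,1],[0,0.013,0.019,0,0,0,1],[0,0.013,0.021,0,0,0,1],[0,0.013,0.021,0,0,0,1]]'|grep -E 'tcp|force'
```

```text
tcp_pos: [0.5489, -0.132, 0.1052]
force: [-1.6, -0.4, 6.9]
finger_force: 3.5
```

```bash
python3 -m handwheel '[[0,0,0.002,0,0,0,1],[0,0,0.004,0,0,0,1],[0,0,0.004,0,0,0,1]]'|grep -E 'tcp|force'
```

```text
tcp_pos: [0.549, -0.132, 0.105]
force: [-5.3, 1.1, 15.3]
finger_force: 7.9
```

The button is on its bottom stop: the force went up to 15 N with only 0.2 mm more travel. I'll release it and retreat straight up.

```bash
python3 -m handwheel '[[0,0,-0.01,0,0,0,1],[0,0,-0.03,0,0,0,1],[0,0,-0.08,0,0,0,1],[0,0,-0.15,0,0,0,1],[0,0,-0.2,0,0,0,1],[0,0,-0.2,0,0,0,1],[0,0,-0.2,0,0,0,1],[0,0,-0.2,0,0,0,1]]'|grep -E 'time|tcp|force'
python3 -m handwheel '[[0,0,0,0,0,0,1],[0,0,0,0,0,0,1],[0,0,0,0,0,0,1]]'|grep -E 'tcp'
python3 - <<'E'
from h import *
P=pose(); im,d=cams.read_camera('wrist'); cv2.imwrite('pics/w9.png',im)
W=cloud('wrist',d,P); hsv=cv2.cvtColor(im,cv2.COLOR_BGR2HSV)
m=(W[...,2]>.08)&(W[...,2]<.1)&(abs(W[...,0]-.54)<.06)&(abs(W[...,1])<.25)
for n,lo,hi in(('orange',5,22),('green',45,85)):
    k=(m&(hsv[...,0]>=lo)&(hsv[...,0]<=hi)&(hsv[...,1]>100)).astype(np.uint8); k=cv2.morphologyEx(k,cv2.MORPH_OPEN,np.ones((3,3)))>0
    if k.sum()>20: print(n,k.sum(),cv2.minAreaRect(W[k][:,:2].astype(np.float32)*1000),np.median(W[k][:,2]))
E
```

```text
time_s: 20.23
tcp_pos: [0.5473, -0.1312, 0.2005]
force: [-0.0, 0.0, -0.2]
finger_force: 0.0
tcp_pos: [0.5472, -0.1313, 0.1999]
orange 561 ((541.1190795898438, 5.033572673797607), (33.957740783691406, 10.282793045043945), 4.017285346984863) 0.08975102802945213
green 953 ((546.07861328125, -130.64743041992188), (29.00420570373535, 26.181568145751953), 5.340017795562744) 0.09164784723451282
```

```bash
python3 -c "
from cell import job; print(job.close_job())"
```

```text
the job is handed in; nothing more can be done
None
```

The lever is in the third click (about 33 mm by my camera estimate), the start button was pressed to its stop and is back up, the arm is clear, and the job is handed in; no verdict came back.

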